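# Open the reagent cooler: release the hold-down lever and park the recessed hatch

### The job

Open the reagent cooler for loading: pull the yellow collar up on the hold-down lever and, with it raised, swing the lever over past its gate as far as it goes, away from the hatch. Then lift the blue hatch out of its recessed seat by its handle, slide it along its channels all the way to the red end stop, and leave it lying flat there. Do not force the lever past the gate with the collar down, and leave the vials and the other loose things around it where they are.

Things in the scene. Friction and masses are not known exactly. Their poses are not given: they have to be found in the camera images.
- cooler: White bench cooler, fixed, 210 (x) x 355 (y) x 85 mm high. Origin on the bench; in its own frame (mm) it spans x -85..125, y -190..165, deck at z 85. Two aluminium C-channels along y, 126 mm apart inside, carry the hatch from the seat to the red end stop; their lips reach 8 mm inwards with the underside 22 mm over the deck, so the hatch can rise 24 mm at most and cannot come out
- seat (a point): Centre of the hatch's seat at deck height, fixed to the cooler at x 0, y -45, z 85 of its frame; axes as the cooler's. A square pocket 126 x 126 mm with a ledge 12 mm below the deck
- stop (a point): Middle of the red end stop's face at deck height, at x 0, y 150, z 85 of the cooler's frame; axes as the cooler's. Between seat and stop lies the flat parking deck, at deck height
- hatch_grip (a point): Centre of the black handle bar (76 mm along x, 12 wide, 14 high, 29 mm free below it) of the blue hatch: loose plate 120 x 120 x 10 mm, 0.3 to 0.55 kg; axes as the cooler's. 46 mm above the plate's underside. Cooler frame: seated at y -45, z 119; parked against the stop y 90, z 131. Lift it 12 to 24 mm (17 is good) to slide. With the lever at 0 the lever's red foot holds it down
- collar_grip (a point): Centre of the yellow collar, a block 28 (x) x 30 x 22 mm high with flat sides, sliding on the lever's 8 mm shaft, 80 mm from the pivot when down; z along the shaft, x along the lever's axis. A black knob 20 mm wide ends the shaft 121 mm from the pivot. Free on all sides; the dark gate cheeks below it reach 62 mm from the pivot and lie within 11 mm of the lever's plane
- collar (a joint): Collar's travel up the shaft in m: 0 down, 0.016 fully up; a spring pulls it down with 2 N, 4 N at the top. Its pin meets the gate's tooth unless it is 0.009 or more up (0.012 is good) while the lever passes 0.05 to 0.6 rad; let go beyond that it drops behind the tooth and keeps the lever over
- lock_lever (a joint): Lever angle in rad about the cooler's x: 0 (starts within 0.04 of it; shaft leans 0.35 from upright towards the hatch, +y) to 0.95 (over; leans 0.60 the other way, -y, foot swung clear of the hatch). It stays where it is left; 1 to 2 N at the collar moves it. It must end beyond 0.85
- lever_pivot (a point): Point on the lever's axis, fixed to the cooler at x 0, y -137, z 97 in its frame; axes as the cooler's. The lever turns about x
- vial_red_mid (a point): Centre of a loose vial, red cap, 24 mm diameter, 50 mm high, standing on the cooler's far shoulder (x about 100 in its frame, y -80 to -20)
- vial_white_mid (a point): Centre of a loose vial, white cap, same size, on the same shoulder (y 40 to 100)
- beaker: Loose glass beaker, 64 mm diameter, 75 mm high, on the bench beside the cooler; origin under its centre
- tub: Loose clear tub with pipette tips, 150 x 110 x 50 mm, on the bench beside the cooler; origin under its centre
- pipette: Loose white pipette lying on the bench, 250 mm long, 26 mm thick; origin under its middle
- card_tray: Loose grey tray of white test cassettes, 190 x 120 x 20 mm, on the bench; origin under its centre
There are look-alikes about, which are no part of the job. Of the things like the part that bears hatch_grip, leave any that is turquoise; of the rest the smaller one is meant.

How it is judged:
On the way, in this order (a step that is already met when the one before it is completed fails the run):
1. the collar is lifted on the lever (value of joint collar above 0.007 m), for 0.1 s.
2. the lever is swung over past its gate (value of joint lock_lever above 0.85 rad), for 0.2 s.
3. the hatch is lifted off its seat (z of hatch_grip in the frame of cooler above 0.128 m), for 0.1 s.
At the end, for the whole second after the job is handed in: The lever rests over (beyond 0.85 rad) with its collar dropped back (under 4 mm), and the hatch lies flat (within 0.04 rad) on the parking deck, its handle's centre 127 to 135 mm above the bench, within 10 mm of the end stop (beyond y 80 mm in the cooler's frame) (value of joint lock_lever above 0.85 rad and value of joint collar below 0.004 m and y of hatch_grip in the frame of cooler above 0.08 m and z of hatch_grip in the frame of cooler between 0.127 and 0.135 m and angle between hatch_grip's own z axis and vertical below 0.04 rad); the robot touches nothing.
It fails at once if the lever is forced past its gate with the collar down (value of joint lock_lever between 0.15 and 0.5 rad and value of joint collar below 0.004 m).
It fails at once if a vial on the cooler is moved more than 20 mm or tipped over (distance of any of vial_red_mid, vial_white_mid from where it was at the start of the episode above 0.02 m or angle between any of vial_red_mid, vial_white_mid's own z axis and vertical above 0.5 rad).
It fails at once if the beaker, tub, pipette or tray on the bench is moved more than 30 mm (distance of any of beaker, tub, pipette, card_tray from where it was at the start of the episode above 0.03 m).
It also fails if it takes over 48 s, if anything falls off the work surface, if the arm or the gripper's body presses on something with over 40 N, if the wrist force passes 120 N, or if a joint passes its speed limit or range.

### The arm

A 6-joint arm with a two-finger parallel gripper is mounted at the origin on the work surface. World frame = base frame: x ahead of the robot, y to its left, z up, the work surface at z = 0. Lengths are in m, angles in rad, forces in N, time in s.
With the tool pointing down it reaches from about 0.3 to 0.775 m from the base axis. Payload 14.6 kg.
Tool frame: the origin (TCP) lies at the very end of the fingers, on their centre line; the grasp point (between the pads) lies 19 mm behind it; z points along the fingers, y is the direction in which the jaws open and shut (so a half turn about z gives the same grasp; the last joint's range is limited). The gripper opens to 85 mm and grips with 20 to 120 N. Pads are 22 mm wide; open, the fingers measure 114 mm over their backs; the gripper's body (76 mm by 85 mm) begins 54 mm behind the grasp point. The pads swing forward as they close: fully open they stand 13 mm farther back than shut.
Start: joints at [-1.256, 0.3, 1.521, -0, 1.321, -0.067], TCP at [0.205, -0.51, 0.231] pointing down, gripper open.
Joint ranges: [-3.03, 3.03], [-0.79, 2.21], [0.23, 2.52], [-1.04, 4.18], [0, 3.07], [-2.55, 2.55]. Speed limits (rad/s): [2.22, 2.22, 2.57, 3.14, 3.14, 3.14].

### API

Orientations are given as a unit quaternion [x, y, z, w].
In Python, from station import state, capture, sign_off, find_in gives the robot as it stands. The module is installed in compiled form; this text tells all that it offers.
- The arm moves only by the tool play_rows, never from a script. Its argument "commands" is a list of rows, each a list of 2 entries, a list of its own where there are three numbers: the shift along the tool's x, y, z in mm, then the turn about the tool's z in rad. In form: [[[x, y, z], twist], ...]. A call has 1 to 10 rows; each row is the pose to reach, as a shift and turn from the pose measured when the call began, along the tool's axes at that moment; what a row does not reach only later rows make up. A row lasts 1/10 s, in which the tool goes at most 50 mm and 8.59 degrees, less where a joint would pass 70% of its speed; a pose out of reach is approached as far as the arm can. A call with a gripper value outside its range is refused whole. "fingers" is the finger opening in mm, from 0 to 85.4, set as the call begins (left out, the last holds). The fingers move at their own pace and stop on an object; the grip force is fixed at half the most. Time passes only in rows, so rows that repeat a pose let the fingers close. It gives the time, the measured TCP pose, the force and the opening at its end, in the units of the state.
- state(): the state, without advancing time (a new reading comes with each control period).
- capture(name): name is "scene" or "top" or "wrist"; returns a dict with "color" (400x640x3 uint8, red, green, blue), "range_z" (400x640 float32, m along the optical axis (not along the pixel's ray), 0 where there is no reading), "mtx" (3x3 intrinsics, pixels), "cam_to_world" (4x4, takes a point from camera to world coordinates); the wrist camera has in their place "mount" (4x4, takes a point from camera to tool coordinates, whose origin is the TCP and whose axes are the flange's). Camera axes: x right, y up, looking along -z (the intrinsics and any distortion apply to the point x, -y, -z); pixel columns grow to the right and rows downward; lengths in m; the calibration is good to about 2 mm. A picture is of the moment at which its call begins: read the wrist's pose just before it.
- sign_off(): hands the job in, once; it reports no verdict.
Trained networks look in the newest picture that a camera, given by its name, has taken for a name from the list of things; names that differ only in an ending like _2 or _b are one class to them, and where a whole thing is asked for, a point or a joint stands for the part that bears it (a point fixed in the world has none). Each returns a list of dicts, best first, with "confidence" (0 to 1); they miss things now and then, are a little off and sometimes report something else, mostly with a low value. They report only what shows in the picture. A call takes as long as a camera call. They do not tell look-alikes from the thing itself.
- find_in(label, camera): "pixel" ([column, row] in pixels, amid what is visible of it).
The state is a dict: "time_s": time; "joints": joint angles; "dq": joint speeds; "joint_efforts": joint torques, N m; "position": TCP position; "tcp_rot": TCP orientation; "ft_force": force on the tool from outside, world axes, zero at the start; "ft_torque": the same for the moment, N m; "grip_width": finger opening in m.
Only numpy, scipy, OpenCV 4.12 (cv2) and the standard library are available. Lean on these libraries where they do the work, as an engineer would, in place of code of your own. Each camera call takes 0.05 s, during which the arm holds its last target.

## Working session

There is one attempt and no reset: what is moved stays moved. The work goes in short steps, Python scripts to look and compute and a tool call to move; the robot and the scene stay as the last step left them, time stands still between calls to the robot, and variables do not carry over. Pictures are saved under pics/ and viewed, and the job is handed in when it is done.

Besides the shell and the picture viewer there is one more tool, called after "Request:" as name(argument=value, ...), one argument or row to a line, values as JSON. play_rows: Moves the arm, as the interface text tells. Its arguments: {"type":"object","properties":{"commands":{"type":"array","items":{"type":"array"}},"fingers":{"type":"number"}},"required":["commands"]}

```bash
mkdir -p pics
cat > h.py <<'E'
import numpy as np,cv2
from station import state,capture,sign_off,find_in
from scipy.spatial.transform import Rotation as R
def save(n,im,s=None):
    cv2.imwrite('pics/'+n+'.png',cv2.cvtColor(im,cv2.COLOR_RGB2BGR))
def cloud(c,st=None):
    d=c['range_z'];K=c['mtx'];h,w=d.shape
    u,v=np.meshgrid(np.arange(w),np.arange(h))
    x=(u-K[0,2])/K[0,0]*d;y=(v-K[1,2])/K[1,1]*d
    P=np.stack([x,-y,-d,np.ones_like(d)],-1)
    if 'cam_to_world' in c:T=c['cam_to_world']
    else:
        W=np.eye(4);W[:3,:3]=R.from_quat(st['tcp_rot']).as_matrix();W[:3,3]=st['position'];T=W@c['mount']
    Q=(P@np.asarray(T).T)[...,:3];Q[d<=0]=np.nan
    return Q
E
python3 - <<'E'
from h import *
s=state();print(s)
for n in ['scene','top']:
    c=capture(n);save(n+'0',c['color']);Q=cloud(c);np.savez(n+'0.npz',Q=Q,col=c['color'],K=c['mtx'],T=c['cam_to_world'])
    for l in ['cooler','hatch_grip','collar_grip','vial_red_mid','vial_white_mid','beaker','tub','pipette','card_tray','lock_lever']:
        try:
            for f in find_in(l,n)[:3]:
                u,v=map(int,np.round(f['pixel']));print(n,l,u,v,round(f['confidence'],2),np.round(Q[v,u],3))
        except Exception as e:print(l,e)
E
```

```text
{'time_s': 0.0, 'joints': array([-1.25562357e+00,  3.00504782e-01,  1.52160782e+00, -1.09543889e-05,
        1.32068800e+00, -6.65784212e-02]), 'dq': array([-0.00073117,  0.00101016, -0.00128504,  0.00163845, -0.00061846,
       -0.00032361]), 'joint_efforts': array([-3.66997374e-04, -5.43504703e+01, -3.61796665e+01, -9.45020497e-05,
        4.00366582e-03, -2.07333687e-05]), 'position': array([ 0.20483146, -0.51017575,  0.23069153]), 'tcp_rot': array([ 9.81838060e-01,  1.89719952e-01, -8.01437835e-05, -5.98653882e-04]), 'ft_force': array([0.50962402, 0.10121276, 0.16033581]), 'ft_torque': array([-0.00519862, -0.02176542,  0.00086557]), 'grip_width': 0.08528405471934523}
scene cooler 283 248 0.63 [0.629 0.098 0.113]
scene cooler 270 180 0.47 [ 0.548 -0.078  0.173]
scene cooler 380 378 0.36 [0.63  0.46  0.015]
scene hatch_grip 236 182 0.93 [ 0.539 -0.312  0.008]
scene hatch_grip 286 214 0.82 [ 0.536 -0.029  0.079]
scene collar_grip 267 179 0.5 [ 0.554 -0.082  0.177]
scene vial_red_mid 251 222 0.55 [ 0.647 -0.022  0.119]
scene vial_white_mid 376 380 0.66 [0.642 0.46  0.019]
scene vial_
[... 265 characters left out ...]
29 [ 0.442 -0.412  0.073]
top cooler 317 185 0.94 [0.559 0.03  0.091]
top hatch_grip 276 256 0.95 [0.303 0.178 0.016]
top hatch_grip 330 188 0.85 [ 0.551 -0.018  0.081]
top hatch_grip 404 195 0.84 [ 0.545 -0.304  0.006]
top collar_grip 356 187 0.46 [ 0.535 -0.106  0.179]
top vial_red_mid 333 161 0.37 [ 0.639 -0.026  0.136]
top vial_white_mid 309 158 0.41 [0.649 0.061 0.133]
top beaker 446 220 0.59 [ 0.45  -0.459  0.015]
top tub 215 226 0.66 [ 0.415  0.416 -0.007]
top tub 316 182 0.55 [0.573 0.034 0.082]
top pipette 412 266 0.81 [ 0.274 -0.325  0.03 ]
top card_tray 208 164 0.78 [0.651 0.45  0.02 ]
top card_tray 353 186 0.57 [ 0.537 -0.095  0.184]
top card_tray 314 183 0.28 [0.566 0.041 0.092]
```

View pics/scene0.png

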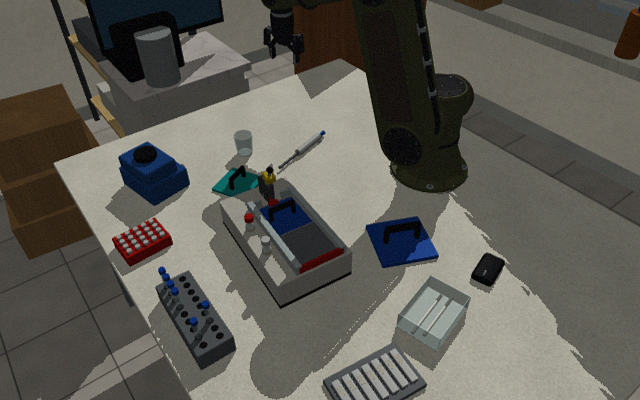

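View pics/top0.png

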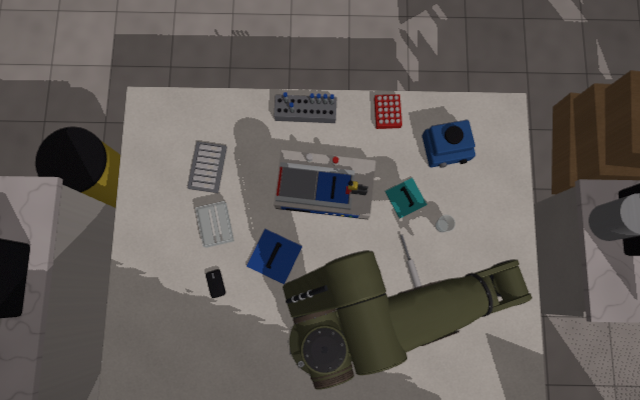

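Run:
```python
from h import *
a=np.load('top0.npz')['col'][120:290,240:480];b=np.load('scene0.npz')['col'][130:310,180:400]
save('crop_t',cv2.resize(a,None,fx=3.3,fy=3.3,interpolation=cv2.INTER_CUBIC))
save('crop_s',cv2.resize(b,None,fx=3.3,fy=3.3,interpolation=cv2.INTER_CUBIC))
```

```text
(no output)
```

View pics/crop_t.png

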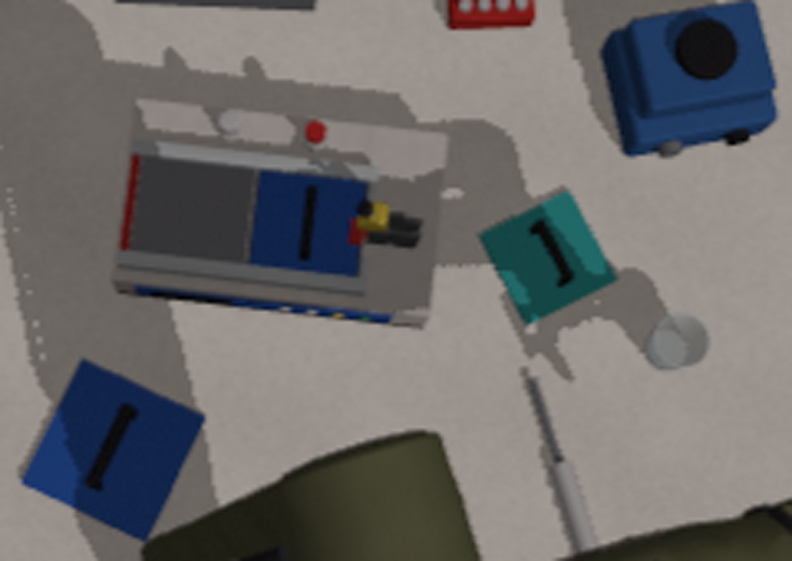

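View pics/crop_s.png

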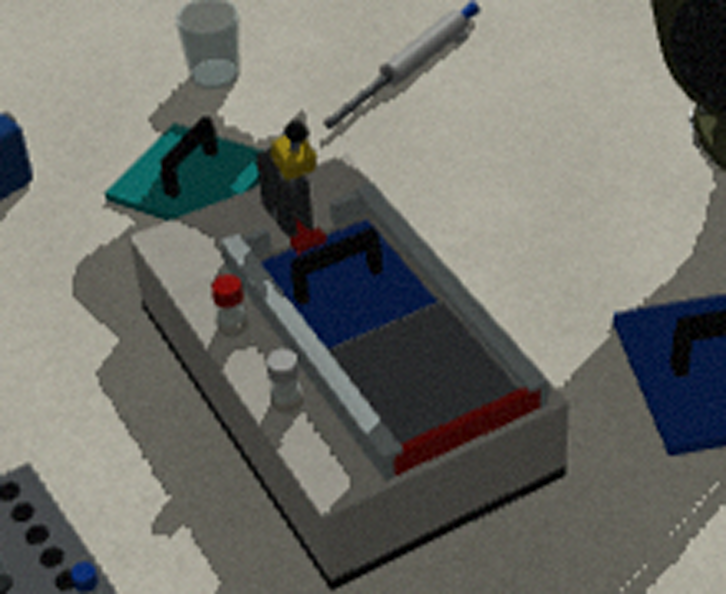

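The candidates for the hatch in the top image are:
- Blue plate at (276,256), lying on the bench. It is the larger one.
- Turquoise plate at (404,195), which must be left alone.
- Blue plate at (334,187), in the cooler's seat next to the lever. This is the smaller blue one, so it is the hatch meant.

The crop confirms it. Next I fit the cooler's pose.

Run:
```python
from h import *
from scipy.optimize import minimize
D={n:np.load(n+'0.npz') for n in['scene','top']}
for n in D:
    Q=D[n]['Q'].reshape(-1,3)
    m=(np.abs(Q[:,0]-.56)<.2)&(np.abs(Q[:,1]-.03)<.25)&(Q[:,2]>.06)&(Q[:,2]<.125)
    P=Q[m]; 
    # cluster filter: robot excluded by z
    r=cv2.minAreaRect((P[:,:2]*1000).astype(np.float32));print(n,m.sum(),r)
    h,e=np.histogram(P[:,2],np.arange(.06,.126,.005));print(dict(zip(np.round(e,3),h)))
    # yellow pts
    col=D[n]['col'].reshape(-1,3).astype(int)
    near=(np.abs(Q[:,0]-.56)<.15)&(np.abs(Q[:,1]-.0)<.25)
    for nm,mm in dict(yel=(col[:,0]>90)&(col[:,1]>70)&(col[:,2]<50),red=(col[:,0]>90)&(col[:,1]<40)&(col[:,2]<40)).items():
        k=near&mm&(Q[:,2]>.06)
        print(nm,k.sum());
        if nm=='yel':print(np.round(Q[k].mean(0),3),np.round(Q[k].min(0),3),np.round(Q[k].max(0),3))
        else:
            a=k&(Q[:,1]>.1);
            if a.any():print('stop',np.round(Q[a].mean(0),3),np.round(Q[a].min(0),3),np.round(Q[a].max(0),3))
# wall base cloud both, z-slices
```

```text
scene 8056 ((572.7138061523438, 4.0322723388671875), (362.7410888671875, 212.9633331298828), 84.41506958007812)
{np.float64(0.06): np.int64(155), np.float64(0.065): np.int64(167), np.float64(0.07): np.int64(162), np.float64(0.075): np.int64(327), np.float64(0.08): np.int64(3079), np.float64(0.085): np.int64(1926), np.float64(0.09): np.int64(267), np.float64(0.095): np.int64(207), np.float64(0.1): np.int64(254), np.float64(0.105): np.int64(651), np.float64(0.11): np.int64(665), np.float64(0.115): np.int64(83), np.float64(0.12): np.int64(113)}
yel 35
[ 0.548 -0.091  0.183] [ 0.531 -0.103  0.177] [ 0.557 -0.078  0.189]
red 38
top 5249 ((570.4161376953125, 3.9674530029296875), (355.5288391113281, 219.2103271484375), 84.36016082763672)
{np.float64(0.06): np.int64(38), np.float64(0.065): np.int64(46), np.float64(0.07): np.int64(117), np.float64(0.075): np.int64(494), np.float64(0.08): np.int64(1446), np.float64(0.085): np.int64(1541), np.float64(0.09): np.int64(548), np.float64(0.095): np.int64(130), np.float64(0.1): np.int64(100), np.float64(0.105): np.int64(273), np.float64(0.11): np.int64(326), np.float64(0.115): np.int64(136), np.float64(0.12): np.int64(54)}
yel 31
[ 0.542 -0.101  0.182] [ 0.529 -0.112  0.153] [ 0.553 -0.092  0.192]
red 25
```

```bash
cat >> h.py <<'E'
yaw=np.deg2rad(-5.6);O=np.array([.5528,.0184,0])
def c2w(p):return O+R.from_euler('z',yaw).as_matrix()@np.array(p)
def w2c(p):return (np.asarray(p)-O)@R.from_euler('z',yaw).as_matrix()
def delta(target,s=None):
    s=s or state();return np.round(R.from_quat(s['tcp_rot']).as_matrix().T@(np.array(target)-s['position'])*1000,1)
def tw(s=None,ax='x'):  # twist so that tool y is along cooler x ('x') or y
    s=s or state();M=R.from_quat(s['tcp_rot']).as_matrix();a=np.arctan2(M[1,1],M[0,1]);g=yaw+(0 if ax=='x' else np.pi/2)
    d=-(g-a);return [round((d+k*np.pi+np.pi/2)%np.pi-np.pi/2,3) for k in [0]]
E
python3 - <<'E'
from h import *
c=capture('wrist');print(c['mount'],c['mtx']);s=state()
print(delta([.5,-.09,.30],s),tw(s))
E
```

```text
[[ 4.32071435e-04  9.44224229e-01  3.29302929e-01  8.35411947e-02]
 [ 9.99999593e-01 -6.68833294e-04  6.05695620e-04 -6.60064084e-05]
 [ 7.92161242e-04  3.29302533e-01 -9.44224133e-01 -1.41881424e-01]
 [ 0.00000000e+00  0.00000000e+00  0.00000000e+00  1.00000000e+00]] [[356.65992116   0.         311.03440503]
 [  0.         356.65992116 198.87808105]
 [  0.           0.           1.        ]]
[ 430.5 -280.2  -68.7] [np.float64(-1.091)]
```

Request:
play_rows(
  commands=[
    [[46, -27, -30], -0.11],
    [[92, -54, -59], -0.22],
    [[138, -80, -59], -0.33],
    [[185, -107, -59], -0.44],
    [[231, -134, -59], -0.55],
    [[278, -160, -59], -0.66],
    [[324, -187, -59], -0.77],
    [[370, -214, -59], -0.88],
    [[417, -240, -59], -0.98],
    [[463, -267, -59], -1.09],
  ],
  fingers=55,
)

```text
time_s: 2.15
position: [0.5067, -0.1256, 0.2905]
tcp_rot: [0.74, 0.673, 0.0, 0.0]
ft_force: [0.9, -1.3, -0.1]
grip_width: 0.0552
```

Request:
play_rows(
  commands=[
    [[0, 0, 0], 0],
    [[0, 0, 0], 0],
  ],
)

```text
time_s: 2.35
position: [0.5069, -0.1248, 0.2903]
tcp_rot: [0.739, 0.673, -0.0, 0.0]
ft_force: [-0.4, -0.1, 0.3]
grip_width: 0.0549
```

```bash
cat > look.py <<'E'
import sys
from h import *
s=state();c=capture('wrist');n=sys.argv[1];save(n,c['color']);Q=cloud(c,s);np.savez(n+'.npz',Q=Q,col=c['color'])
print(s['time_s'],s['position'],s['grip_width'],s['ft_force'],s['joints'])
for l in ['collar_grip','hatch_grip']:
    for f in find_in(l,'wrist')[:3]:
        u,v=map(int,np.round(f['pixel']));print(l,u,v,round(f['confidence'],2),np.round(Q[v,u],3),np.round(w2c(Q[v,u]),3))
E
python3 look.py w1
```

```text
2.35 [ 0.50693391 -0.12484751  0.29026222] 0.05486710093091449 [-0.37448712 -0.06751286  0.26912837] [-3.11547784e-01  1.97351336e-01  1.51152142e+00 -1.88801677e-04
  1.43266103e+00 -2.18337769e-01]
collar_grip 348 155 0.84 [ 0.534 -0.096  0.184] [-0.007 -0.116  0.184]
hatch_grip 335 278 0.76 [ 0.521 -0.303  0.01 ] [ 0.    -0.323  0.01 ]
hatch_grip 351 58 0.72 [ 0.546 -0.031  0.125] [-0.002 -0.05   0.125]
hatch_grip 280 370 0.38 [ 0.436 -0.414  0.05 ] [-0.074 -0.442  0.05 ]
```

View pics/w1.png

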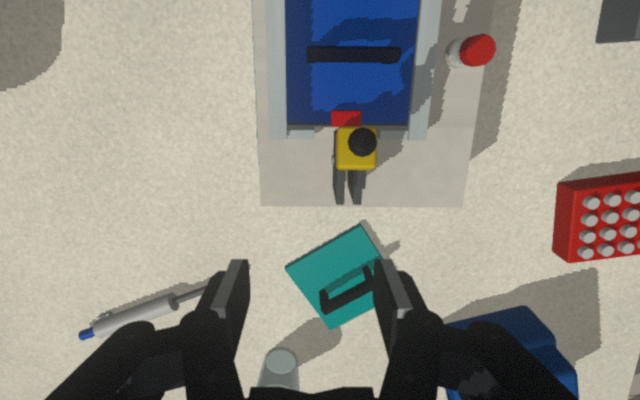

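The wrist picture shows the yellow collar at (356,148) with the black knob over it, the red foot at (346,118), and the blue hatch's handle at (353,54). The fingers are at the lower edge. I refine the cooler's pose from this view.

Run:
```python
from h import *
d=np.load('w1.npz');Q=d['Q'];C=d['col'].astype(int)
hsv=cv2.cvtColor(d['col'],cv2.COLOR_RGB2HSV)
yel=(hsv[...,0]>20)&(hsv[...,0]<35)&(hsv[...,1]>170)
blk=(C.max(-1)<45);v,u=np.mgrid[:400,:640]
h=blk&(u>290)&(u<420)&(v>30)&(v<75)&(Q[...,2]>.11)
k=blk&(u>330)&(u<390)&(v>110)&(v<175)&(Q[...,2]>.19)
for n,m in dict(yel=yel,handle=h,knob=k).items():
    P=w2c(Q[m]);print(n,m.sum(),np.round(np.nanmedian(P,0),4),np.round(np.nanpercentile(P,2,0),4),np.round(np.nanpercentile(P,98,0),4))
P=Q[h];P=P[np.isfinite(P[:,0])];r=cv2.fitLine((P[:,:2]*1000).astype(np.float32),cv2.DIST_L2,0,.01,.01).ravel();print('handle yaw',np.degrees(np.arctan(r[1]/r[0])))
# cooler deck -y edge and side edges
P=w2c(Q.reshape(-1,3));m=(np.abs(P[:,2]-.085)<.006)&(np.abs(P[:,0])<.16)&(P[:,1]>-.25)
P=P[m];
e=P[(P[:,1]<-.15)];print('ymin by x',[ (round(a,2),np.round(np.percentile(P[np.abs(P[:,0]-a)<.01,1],1),4)) for a in (-.07,-.03,.05,.1)])
print('x edges by y',[(b,np.round(np.percentile(P[np.abs(P[:,1]-b)<.01,0],[1,99]),4)) for b in(-.17,-.13,-.08,-.03)])
```

```text
yel 954 [-0.0072 -0.1171  0.1839] [-0.0143 -0.1293  0.1705] [ 0.0115 -0.0978  0.1871]
handle 1076 [ 0.0033 -0.0466  0.1249] [-0.0345 -0.0518  0.1227] [ 0.0351 -0.0416  0.1266]
knob 400 [-0.0005 -0.1001  0.2097] [-0.0086 -0.108   0.2058] [ 0.0061 -0.0946  0.2122]
handle yaw -5.7819314
ymin by x [(-0.07, np.float64(-0.1898)), (-0.03, np.float64(-0.1888)), (0.05, np.float64(-0.1893)), (0.1, np.float64(-0.189))]
x edges by y [(-0.17, array([-0.0837,  0.1228])), (-0.13, array([-0.0837,  0.123 ])), (-0.08, array([-0.0836,  0.1231])), (-0.03, array([-0.0837,  0.1211]))]
```

Run:
```python
from h import *
s=state();t=c2w([0,-.1096,.153]);print(t,delta(t,s),tw(s))
```

```text
[ 0.54210491 -0.09067692  0.153     ] [ 39.3  32.2 137.6] [np.float64(0.001)]
```

Request:
play_rows(
  commands=[
    [[20, 16, 0], 0],
    [[39, 32, 10], 0],
    [[39, 32, 40], 0],
    [[39, 32, 70], 0],
    [[39, 32, 95], 0],
    [[39, 32, 115], 0],
    [[39, 32, 128], 0],
    [[39, 32, 137], 0],
    [[39, 32, 138], 0],
    [[39, 32, 138], 0],
  ],
)

```text
time_s: 3.5
position: [0.542, -0.0913, 0.1533]
tcp_rot: [0.741, 0.672, 0.0, 0.001]
ft_force: [-0.3, -0.1, 0.0]
grip_width: 0.055
```

```bash
python3 look.py w2;python3 -c "
from h import *
s=state();print(w2c(s['position']),delta(c2w([0,-.1096,.153]),s))"
```

```text
3.5 [ 0.54204993 -0.09130205  0.15327522] 0.05500287990965414 [-0.29757829 -0.05030206  0.02716257] [-2.33383653e-01  3.74372761e-01  1.61164755e+00 -2.97084310e-04
  1.15406225e+00 -1.35883841e-01]
collar_grip 310 291 0.74 [ 0.541 -0.084  0.18 ] [-0.002 -0.103  0.18 ]
hatch_grip 314 98 0.86 [ 0.549 -0.02   0.083] [ 0.    -0.038  0.083]
hatch_grip 325 375 0.74 [ 0.535 -0.298  0.009] [ 0.013 -0.316  0.009]
[ 8.89056409e-05 -1.10023545e-01  1.53468633e-01] [ 0.4 -0.1  0.5]
```

View pics/w2.png

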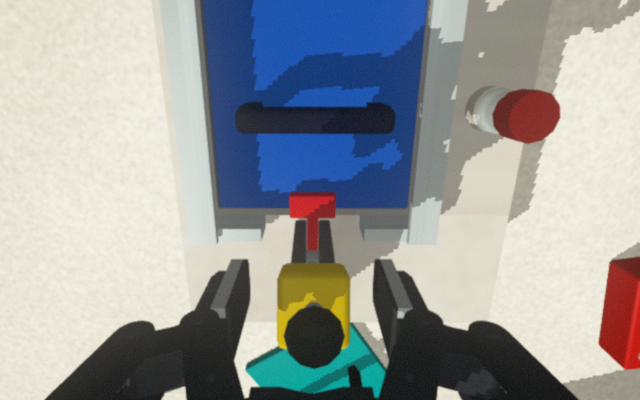

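The fingers stand on either side of the collar, which is at (313,295) and centred between them. I close now.

Request:
play_rows(
  commands=[
    [[0, 0, 0], 0],
    [[0, 0, 0], 0],
    [[0, 0, 0], 0],
    [[0, 0, 0], 0],
    [[0, 0, 0], 0],
    [[0, 0, 0], 0],
    [[0, 0, 0], 0],
  ],
  fingers=20,
)

```text
time_s: 4.35
position: [0.5427, -0.0911, 0.1541]
tcp_rot: [0.741, 0.672, 0.001, 0.002]
ft_force: [3.0, 1.1, 6.3]
grip_width: 0.0271
```

Request:
play_rows(
  commands=[
    [[1, 0, -3], 0],
    [[2, 0, -6], 0],
    [[3.5, 0, -9], 0],
    [[4.5, 0, -12], 0],
    [[4.5, 0, -12], 0],
    [[4.5, 0, -12], 0],
  ],
)

```text
time_s: 4.95
position: [0.5431, -0.0868, 0.1661]
tcp_rot: [0.741, 0.672, 0.001, 0.002]
ft_force: [3.3, -3.2, -2.0]
grip_width: 0.027
```

```bash
python3 look.py w3;python3 -c "
from h import *
s=state();print(w2c(s['position']))
d=np.load('w3.npz');Q=d['Q'];hsv=cv2.cvtColor(d['col'],cv2.COLOR_RGB2HSV)
for n in['w2','w3']:
  d=np.load(n+'.npz');Q=d['Q'];hsv=cv2.cvtColor(d['col'],cv2.COLOR_RGB2HSV)
  m=(hsv[...,0]>20)&(hsv[...,0]<35)&(hsv[...,1]>170);print(m.sum(),np.nanmedian(w2c(Q[m]),0),np.nanpercentile(w2c(Q[m]),95,axis=0))
"
```

```text
4.95 [ 0.54305345 -0.08676023  0.16612602] 0.027026832553134154 [ 3.2802456  -3.18049514 -2.04757862] [-2.24829598e-01  3.59294520e-01  1.60005995e+00 -4.78282267e-04
  1.17845086e+00 -1.27709861e-01]
collar_grip 307 286 0.59 [ 0.541 -0.078  0.191] [-0.002 -0.097  0.191]
hatch_grip 312 102 0.8 [ 0.549 -0.018  0.082] [-0.    -0.037  0.082]
hatch_grip 307 372 0.77 [ 0.517 -0.3    0.01 ] [-0.004 -0.32   0.01 ]
[ 0.00057167 -0.10561183  0.16603326]
3602 [-0.00020782 -0.10265015  0.18011322] [ 0.01184775 -0.09690436  0.18510613]
3600 [-0.00083158 -0.09805145  0.19170596] [ 0.01175478 -0.09250144  0.19835538]
```

View pics/w3.png

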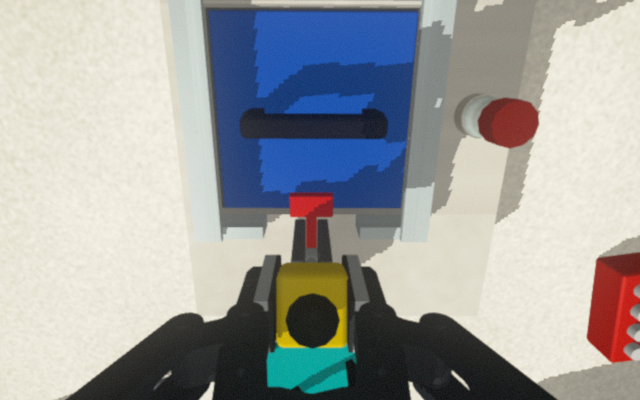

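The collar rose about 12 mm with the hand. Next is the swing along an arc of 92.5 mm radius.

Request:
play_rows(
  commands=[
    [[-4.4, 0, -1.5], 0],
    [[-8.8, 0, -2.7], 0],
    [[-13.3, 0, -3.8], 0],
    [[-17.9, 0, -4.6], 0],
    [[-22.5, 0, -5.1], 0],
    [[-27.1, 0, -5.5], 0],
    [[-31.7, 0, -5.6], 0],
    [[-36.3, 0, -5.5], 0],
    [[-41, 0, -5.1], 0],
    [[-41, 0, -5.1], 0],
  ],
)

```text
time_s: 6.1
position: [0.539, -0.1272, 0.1708]
tcp_rot: [0.741, 0.672, 0.001, 0.001]
ft_force: [4.3, 2.2, -1.8]
grip_width: 0.0271
```

```bash
python3 look.py w4;python3 -c "
from h import *
s=state();p=w2c(s['position']);print(p)
y=p[1]+.137;z=p[2]+.019-.097;print('r,th',np.hypot(y,z),np.arctan2(y,z))
d=np.load('w4.npz');Q=d['Q'];hsv=cv2.cvtColor(d['col'],cv2.COLOR_RGB2HSV)
m=(hsv[...,0]>20)&(hsv[...,0]<35)&(hsv[...,1]>170);print(m.sum(),np.nanmedian(w2c(Q[m]),0),np.nanpercentile(w2c(Q[m]),95,axis=0))
"
```

```text
6.1 [ 0.53901146 -0.12724215  0.17083423] 0.02709549374443048 [ 4.31834826  2.18799968 -1.78075714] [-2.98554419e-01  3.62796390e-01  1.58347418e+00  1.45476477e-03
  1.19236577e+00 -2.01860026e-01]
collar_grip 309 285 0.73 [ 0.538 -0.116  0.199] [-0.002 -0.135  0.199]
hatch_grip 315 371 0.98 [ 0.524 -0.308  0.046] [ 0.003 -0.327  0.046]
hatch_grip 313 70 0.61 [ 0.548 -0.04   0.083] [ 0.    -0.059  0.083]
hatch_grip 341 183 0.6 [ 0.559 -0.113  0.085] [ 0.019 -0.13   0.085]
[ 0.00049504 -0.14632924  0.17096979]
r,th 0.09343669340518466 -0.10001218234030416
4509 [-0.00049247 -0.13640029  0.19810524] [ 0.01156663 -0.13178064  0.199842  ]
```

View pics/w4.png

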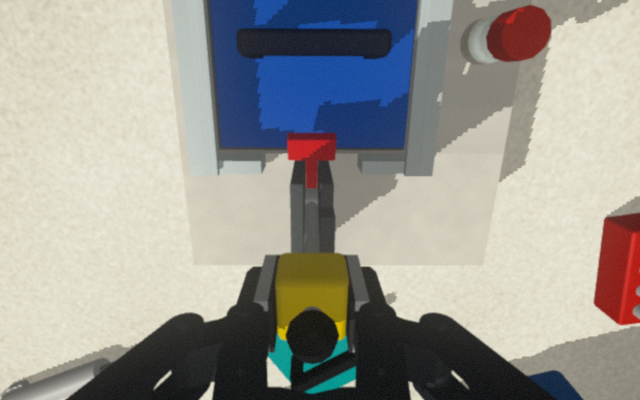

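Request:
play_rows(
  commands=[
    [[-4.6, 0, 0.5], 0],
    [[-9.1, 0, 1.3], 0],
    [[-13.6, 0, 2.4], 0],
    [[-18.1, 0, 3.6], 0],
    [[-22.4, 0, 5.1], 0],
    [[-26.7, 0, 6.8], 0],
    [[-31, 0, 8.7], 0],
    [[-35.1, 0, 10.8], 0],
    [[-39.1, 0, 13.1], 0],
    [[-42.9, 0, 15.6], 0],
  ],
)

```text
time_s: 7.25
position: [0.5349, -0.1693, 0.1554]
tcp_rot: [0.74, 0.672, 0.001, 0.001]
ft_force: [2.2, 5.6, -0.6]
grip_width: 0.027
```

Request:
play_rows(
  commands=[
    [[-0.5, 0, 0.3], 0],
    [[-0.5, 0, 0.3], 0],
    [[-0.5, 0, 0.3], 0],
  ],
)

```text
time_s: 7.55
position: [0.5348, -0.1696, 0.1551]
tcp_rot: [0.74, 0.672, 0.002, 0.0]
ft_force: [3.7, 1.9, -1.2]
grip_width: 0.0268
```

```bash
python3 look.py w5;python3 -c "
from h import *
s=state();p=w2c(s['position']);print(p)
y=p[1]+.137;z=p[2]+.019-.097;print('r,th',np.hypot(y,z),np.arctan2(y,z))
"
```

```text
7.55 [ 0.53484508 -0.1695622   0.15514856] 0.02683590768492719 [ 3.73951178  1.91654266 -1.17441082] [-0.37336148  0.39556678  1.57714663  0.00267852  1.16664591 -0.27772637]
collar_grip 311 281 0.69 [ 0.535 -0.157  0.183] [-0.001 -0.176  0.183]
hatch_grip 312 38 0.69 [ 0.544 -0.066  0.082] [-0.    -0.085  0.082]
hatch_grip 333 344 0.6 [ 0.541 -0.176  0.194] [ 0.007 -0.195  0.194]
[ 0.00047622 -0.18884493  0.15516598]
r,th 0.09296496760547035 -0.5915911700538182
```

View pics/w5.png

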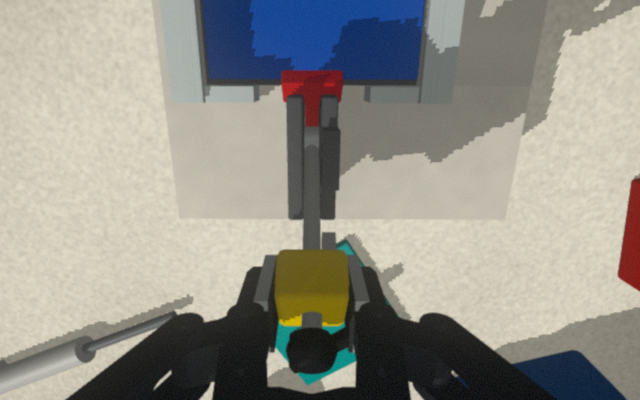

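The lever is at about 0.94 rad. I nudge it to the end stop, then open.

Request:
play_rows(
  commands=[
    [[-1.2, 0, 0.9], 0],
    [[-2.4, 0, 1.7], 0],
    [[-2.4, 0, 1.7], 0],
    [[-2.4, 0, 1.7], 0],
  ],
)

```text
time_s: 8.1
position: [0.5347, -0.1716, 0.1536]
tcp_rot: [0.74, 0.672, 0.002, 0.0]
ft_force: [2.4, 4.2, -0.2]
grip_width: 0.027
```

Request:
play_rows(
  commands=[
    [[0, 0, 0], 0],
    [[0, 0, 0], 0],
    [[0, 0, 0], 0],
    [[0, 0, 0], 0],
    [[0, 0, 0], 0],
  ],
  fingers=55,
)

```text
time_s: 8.6
position: [0.5346, -0.1717, 0.1536]
tcp_rot: [0.74, 0.672, 0.002, 0.0]
ft_force: [-0.8, 0.8, 0.3]
grip_width: 0.0553
```

```bash
python3 look.py w6;python3 -c "
from h import *
s=state();p=w2c(s['position']);print(p)
y=p[1]+.137;z=p[2]+.019-.097;print('r,th',np.hypot(y,z),np.arctan2(y,z))
"
```

```text
8.6 [ 0.53464827 -0.1716968   0.15360919] 0.055261199981655885 [-0.81751227  0.82896845  0.34982173] [-0.37726593  0.39827946  1.57720187  0.00325368  1.16394875 -0.28191134]
collar_grip 310 259 0.91 [ 0.535 -0.154  0.174] [-0.001 -0.173  0.174]
hatch_grip 340 321 0.96 [ 0.548 -0.314  0.008] [ 0.028 -0.331  0.008]
hatch_grip 312 36 0.73 [ 0.544 -0.068  0.083] [-0.    -0.086  0.083]
[ 0.00047743 -0.19089767  0.15358903]
r,th 0.09283674154227595 -0.6194211960449713
```

View pics/w6.png

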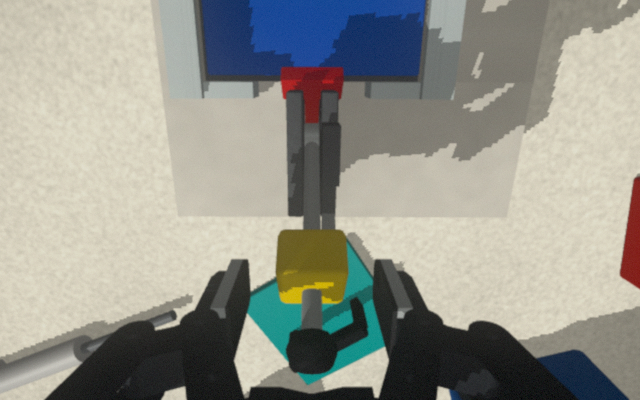

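The collar dropped down the shaft: the bare shaft now shows at (312,300), above it. I retreat straight up, then move over the hatch with a quarter turn.

Request:
play_rows(
  commands=[
    [[0, 0, -20], 0],
    [[0, 0, -45], 0],
    [[0, 0, -75], 0],
    [[0, 0, -90], 0.1],
    [[30, 0, -90], 0.25],
    [[60, 0, -90], 0.4],
    [[90, 0, -90], 0.55],
    [[120, 0, -90], 0.7],
    [[146, 0, -90], 0.85],
    [[146, 0, -90], 1.0],
  ],
)

```text
time_s: 9.75
position: [0.5486, -0.0239, 0.244]
tcp_rot: [0.972, 0.233, 0.002, -0.001]
ft_force: [0.1, -0.5, -0.3]
grip_width: 0.0553
```

```bash
python3 look.py w7;python3 -c "
from h import *
s=state();p=w2c(s['position']);print(p,delta(c2w([0,-.045,.19]),s),tw(s,'y'))
"
```

```text
9.75 [ 0.54855586 -0.02388949  0.24401489] 0.055257794494731574 [ 0.12479192 -0.52252002 -0.28952493] [-0.1114931   0.28645429  1.50838822  0.00290289  1.34380721  0.98793462]
collar_grip 465 298 0.9 [ 0.539 -0.151  0.169] [ 0.003 -0.17   0.169]
hatch_grip 521 266 0.88 [ 0.545 -0.307  0.008] [ 0.024 -0.325  0.008]
hatch_grip 315 178 0.82 [ 0.557 -0.023  0.118] [ 0.008 -0.04   0.118]
hatch_grip 62 258 0.62 [0.347 0.163 0.058] [-0.219  0.124  0.058]
[ 6.62696769e-05 -4.50471431e-02  2.43959759e-01] [-0.2 -0.1 54. ] [np.float64(0.576)]
```

Request:
play_rows(
  commands=[
    [[0, 0, 15], 0.15],
    [[0, 0, 30], 0.3],
    [[0, 0, 45], 0.45],
    [[0, 0, 54], 0.576],
    [[0, 0, 54], 0.576],
    [[0, 0, 54], 0.576],
  ],
)

```text
time_s: 10.5
position: [0.5487, -0.0268, 0.1903]
tcp_rot: [0.999, -0.046, 0.002, -0.001]
ft_force: [-0.8, 1.2, 0.1]
grip_width: 0.055
```

```bash
python3 look.py w8;python3 -c "
from h import *
s=state();p=w2c(s['position']);print(p,delta(c2w([0,-.045,.10]),s),tw(s,'y'))
d=np.load('w8.npz');Q=d['Q'];C=d['col'].astype(int);P=w2c(Q.reshape(-1,3)).reshape(Q.shape)
m=(C.max(-1)<50)&(abs(P[...,0])<.05)&(abs(P[...,1]+.045)<.03)&(P[...,2]>.105)&(P[...,2]<.135)
print('handle',m.sum(),np.nanmedian(P[m],0),np.nanpercentile(P[m],[2,98],axis=0))
hsv=cv2.cvtColor(d['col'],cv2.COLOR_RGB2HSV)
m=(hsv[...,0]>20)&(hsv[...,0]<35)&(hsv[...,1]>170)
print('yel',m.sum(),np.nanmedian(P[m],0))
"
```

```text
10.5 [ 0.54872736 -0.02678948  0.19032904] 0.05498130515055782 [-0.76979684  1.24438385  0.13085859] [-0.11645698  0.33317513  1.57554329  0.00238732  1.22977725  1.54596089]
collar_grip 568 242 0.96 [ 0.543 -0.154  0.173] [ 0.007 -0.172  0.173]
collar_grip 311 193 0.53 [ 0.564 -0.029  0.127] [ 0.016 -0.046  0.127]
hatch_grip 103 337 0.84 [0.383 0.217 0.013] [-0.188  0.181  0.013]
hatch_grip 594 157 0.71 [ 0.537 -0.286  0.01 ] [ 0.015 -0.305  0.01 ]
hatch_grip 312 193 0.66 [ 0.564 -0.029  0.126] [ 0.016 -0.046  0.126]
[ 0.00046189 -0.04510404  0.19063119] [-0.8  0.1 90.6] [np.float64(0.003)]
handle 233 [ 0.00429258 -0.04257422  0.12444894] [[-0.03013593 -0.05006132  0.1098781 ]
 [ 0.03889268 -0.0412793   0.12601909]]
yel 3305 [ 0.00482378 -0.17510384  0.17231494]
```

View pics/w8.png

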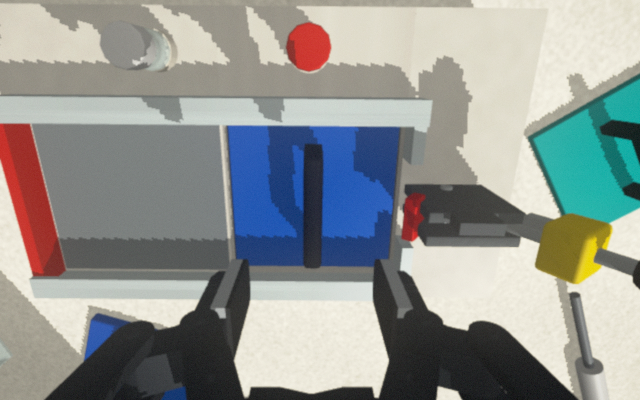

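View pics/w7.png

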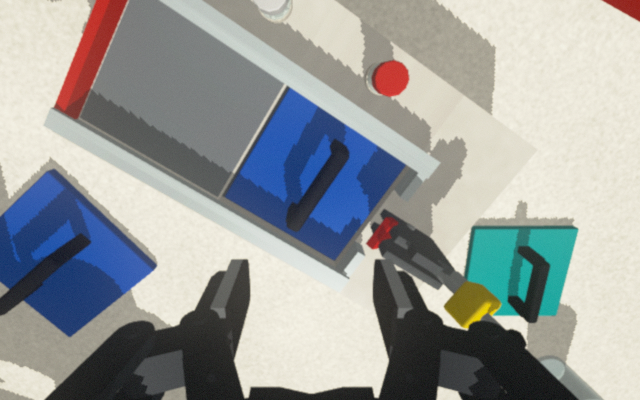

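The lever lies over with its foot clear of the hatch, and the handle is between the fingers. I descend and grip it.

Request:
play_rows(
  commands=[
    [[-0.5, 0, 20], 0],
    [[-0.5, 0, 40], 0],
    [[-0.5, 0, 60], 0],
    [[-0.5, 0, 75], 0],
    [[-0.5, 0, 85], 0],
    [[-0.5, 0, 89], 0],
    [[-0.5, 0, 89], 0],
  ],
  fingers=40,
)

```text
time_s: 11.35
position: [0.5488, -0.0263, 0.1017]
tcp_rot: [0.999, -0.047, 0.002, -0.001]
ft_force: [0.6, -0.6, 0.2]
grip_width: 0.0402
```

Request:
play_rows(
  commands=[
    [[0, 0, 0], 0],
    [[0, 0, 0], 0],
    [[0, 0, 0], 0],
    [[0, 0, 0], 0],
    [[0, 0, 0], 0],
    [[0, 0, 0], 0],
    [[0, 0, 0], 0],
  ],
  fingers=5,
)

```text
time_s: 12.05
position: [0.5493, -0.0264, 0.1027]
tcp_rot: [0.999, -0.047, 0.003, -0.001]
ft_force: [-1.1, 0.0, 6.4]
grip_width: 0.0111
```

Gripped at 11 mm. I lift it 17 mm.

Request:
play_rows(
  commands=[
    [[0, 0, -3], 0],
    [[0, 0, -6], 0],
    [[0, 0, -9], 0],
    [[0, 0, -12], 0],
    [[0, 0, -15], 0],
    [[0, 0, -17], 0],
    [[0, 0, -17], 0],
    [[0, 0, -17], 0],
  ],
)

```text
time_s: 12.85
position: [0.5491, -0.0265, 0.1197]
tcp_rot: [0.999, -0.047, 0.003, -0.001]
ft_force: [0.0, -0.3, -4.9]
grip_width: 0.0104
```

```bash
python3 look.py w9;python3 -c "
from h import *
s=state();p=w2c(s['position']);print(p,delta(c2w([0,.0,p[2]]),s),delta(c2w([0,.085,p[2]]),s),tw(s,'y'))
"
```

```text
12.85 [ 0.54914492 -0.02645743  0.11965475] 0.010371658901631558 [ 0.04860192 -0.33842939 -4.91317551] [-0.11576171  0.41381052  1.64287144  0.00253767  1.0794095   1.54803693]
collar_grip 632 291 0.74 [ 0.543 -0.149  0.144] [ 0.007 -0.168  0.144]
hatch_grip 64 388 0.93 [0.387 0.213 0.013] [-0.184  0.177  0.013]
hatch_grip 312 224 0.76 [ 0.581 -0.03   0.142] [ 0.033 -0.046  0.142]
hatch_grip 621 191 0.59 [ 0.53  -0.257  0.008] [ 0.004 -0.276  0.008]
[ 0.00068087 -0.04498578  0.11955641] [ -0.5 -45.    0.1] [  -0.2 -130.     0.3] [np.float64(0.004)]
```

View pics/w9.png

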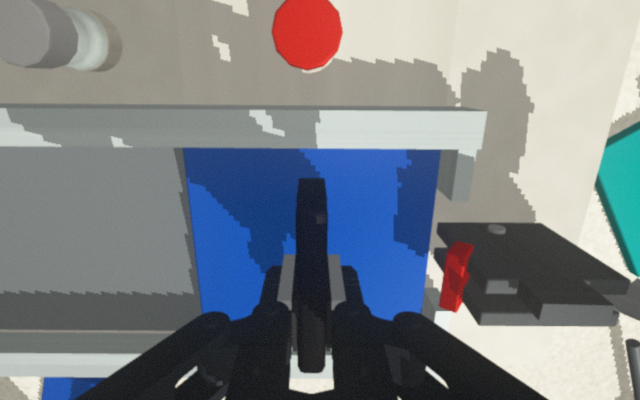

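The hatch is up: the load reads 4.9 N and it moved with the hand. I slide it towards the stop.

Request:
play_rows(
  commands=[
    [[0, -4, 0], 0],
    [[0, -11, 0], 0],
    [[0, -19, 0], 0],
    [[0, -27, 0], 0],
    [[0, -35, 0], 0],
    [[0, -43, 0], 0],
    [[0, -51, 0], 0],
    [[0, -59, 0], 0],
    [[0, -65, 0], 0],
    [[0, -65, 0], 0],
  ],
)

```text
time_s: 14.0
position: [0.5553, 0.039, 0.1197]
tcp_rot: [0.999, -0.047, 0.003, -0.001]
ft_force: [0.4, -0.5, -4.8]
grip_width: 0.0108
```

Request:
play_rows(
  commands=[
    [[0, -4, 0], 0],
    [[0, -11, 0], 0],
    [[0, -19, 0], 0],
    [[0, -27, 0], 0],
    [[0, -35, 0], 0],
    [[0, -43, 0], 0],
    [[0, -51, 0], 0],
    [[0, -58, 0], 0],
    [[0, -63, 0], 0],
    [[0, -63, 0], 0],
  ],
)

```text
time_s: 15.0
position: [0.5611, 0.1024, 0.1198]
tcp_rot: [0.999, -0.046, 0.003, -0.001]
ft_force: [0.5, 0.0, -5.8]
grip_width: 0.011
```

```bash
python3 look.py w10;python3 -c "
from h import *
s=state();p=w2c(s['position']);print(p,delta(c2w([0,.090,p[2]]),s),tw(s,'y'))
"
```

```text
15.0 [0.56113732 0.1023788  0.11978779] 0.011012814314332457 [ 0.51428554  0.044514   -5.76278473] [1.15794404e-01 4.55048911e-01 1.58185612e+00 1.20037867e-03
 1.09901788e+00 1.77877700e+00]
hatch_grip 310 222 0.76 [0.594 0.099 0.143] [0.033 0.084 0.143]
[0.0001744  0.08357246 0.11978288] [-0.1 -6.4  0. ] [np.float64(0.004)]
```

View pics/w10.png

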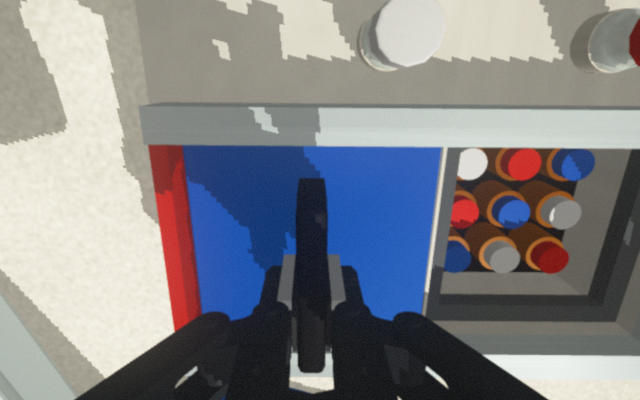

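Now y is 83.6 mm. I ease it to touch the stop, then lower it 5 mm onto the deck.

Request:
play_rows(
  commands=[
    [[0, -1.5, 0], 0],
    [[0, -3, 0], 0],
    [[0, -4.5, 0], 0],
    [[0, -6, 0], 0],
    [[0, -6.5, 0], 0],
    [[0, -6.5, 0], 0],
  ],
)

```text
time_s: 15.75
position: [0.5615, 0.1069, 0.12]
tcp_rot: [0.999, -0.047, 0.002, 0.0]
ft_force: [-4.6, -9.5, -0.1]
grip_width: 0.0108
```

Request:
play_rows(
  commands=[
    [[0, 0, 1.5], 0],
    [[0, 0, 3], 0],
    [[0, 0, 4], 0],
    [[0, 0, 4.8], 0],
    [[0, 0, 4.8], 0],
    [[0, 0, 4.8], 0],
  ],
)

```text
time_s: 16.35
position: [0.5617, 0.1067, 0.1153]
tcp_rot: [0.999, -0.047, 0.002, 0.0]
ft_force: [-0.2, -5.9, -3.7]
grip_width: 0.0107
```

Request:
play_rows(
  commands=[
    [[0, 0.3, 0.5], 0],
    [[0, 0.3, 1], 0],
    [[0, 0.3, 1], 0],
  ],
)

```text
time_s: 16.65
position: [0.5618, 0.1066, 0.1147]
tcp_rot: [0.999, -0.047, 0.003, 0.0]
ft_force: [-3.1, -3.2, 3.6]
grip_width: 0.0108
```

Request:
play_rows(
  commands=[
    [[0, 0, 0], 0],
    [[0, 0, 0], 0],
    [[0, 0, 0], 0],
    [[0, 0, 0], 0],
    [[0, 0, 0], 0],
  ],
  fingers=40,
)

```text
time_s: 17.15
position: [0.5618, 0.1066, 0.1147]
tcp_rot: [0.999, -0.047, 0.003, 0.0]
ft_force: [-0.1, -0.3, -0.1]
grip_width: 0.0407
```

Request:
play_rows(
  commands=[
    [[0, 0, -15], 0],
    [[0, 0, -40], 0],
    [[0, 0, -80], 0],
    [[0, 0, -120], 0],
    [[-30, 60, -130], 0],
    [[-30, 60, -130], 0],
    [[-30, 60, -130], 0],
    [[-30, 60, -130], 0],
  ],
)

```text
time_s: 17.95
position: [0.5257, 0.0498, 0.2451]
tcp_rot: [0.999, -0.047, 0.003, -0.0]
ft_force: [-0.1, -0.4, 1.0]
grip_width: 0.0397
```

```bash
python3 look.py w11;python3 -c "
from h import *
s=state();p=w2c(s['position']);print(p)
d=np.load('w11.npz');Q=d['Q'];C=d['col'].astype(int);P=w2c(Q.reshape(-1,3)).reshape(Q.shape)
m=(C.max(-1)<55)&(abs(P[...,0])<.05)&(abs(P[...,1]-.09)<.03)&(P[...,2]>.130)&(P[...,2]<.15)
print('handle',m.sum(),np.nanmedian(P[m],0),np.nanpercentile(P[m],[2,98],axis=0))
m=(C[...,2]>2*C[...,0])&(C[...,2]>60)&(abs(P[...,0])<.05)&(abs(P[...,1]-.09)<.055)&(P[...,2]>.08)&(P[...,2]<.12)
A=P[m];c,_,_,_=np.linalg.lstsq(np.c_[A[:,:2],np.ones(len(A))],A[:,2],rcond=None);print('plate',len(A),np.median(A,0),'tilt',c[:2], A[:,1].min(),A[:,1].max())
hsv=cv2.cvtColor(d['col'],cv2.COLOR_RGB2HSV)
m=(hsv[...,0]>20)&(hsv[...,0]<35)&(hsv[...,1]>170)
print('yel',m.sum(),np.nanmedian(P[m],0),np.nanpercentile(P[m],[2,98],axis=0))
c=capture('scene');save('scene1',cv2.resize(c['color'][120:320,180:420],None,fx=3,fy=3))
"
```

```text
17.95 [0.52570878 0.04976758 0.24507854] 0.03969160636003525 [-0.13116119 -0.35934189  1.02941766] [ 2.51608647e-02  2.36763760e-01  1.56837220e+00 -3.11525476e-04
  1.33023478e+00  1.69073013e+00]
collar_grip 621 163 0.72 [ 0.538 -0.149  0.166] [ 0.002 -0.168  0.166]
hatch_grip 216 307 0.83 [0.539 0.08  0.286] [-0.02   0.06   0.286]
hatch_grip 240 141 0.71 [0.564 0.104 0.095] [0.003 0.087 0.095]
hatch_grip 612 114 0.7 [ 0.543 -0.264  0.011] [ 0.018 -0.282  0.011]
[-0.02998582  0.02921252  0.24424357]
handle 477 [0.0112313  0.08840901 0.1366966 ] [[-0.02763307  0.08163034  0.13181344]
 [ 0.03764361  0.09253026  0.13836163]]
plate 13913 [0.00521702 0.08263084 0.09426629] tilt [-0.0007891   0.00061192] 0.03500019157003331 0.14499437834296336
yel 1177 [-0.00073989 -0.1700424   0.16875447] [[-0.01306001 -0.174809    0.16237354]
 [ 0.013364   -0.16600991  0.17534552]]
```

View pics/w11.png

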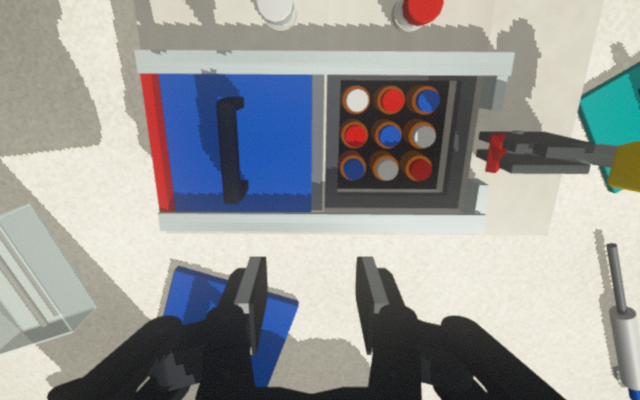

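View pics/scene1.png

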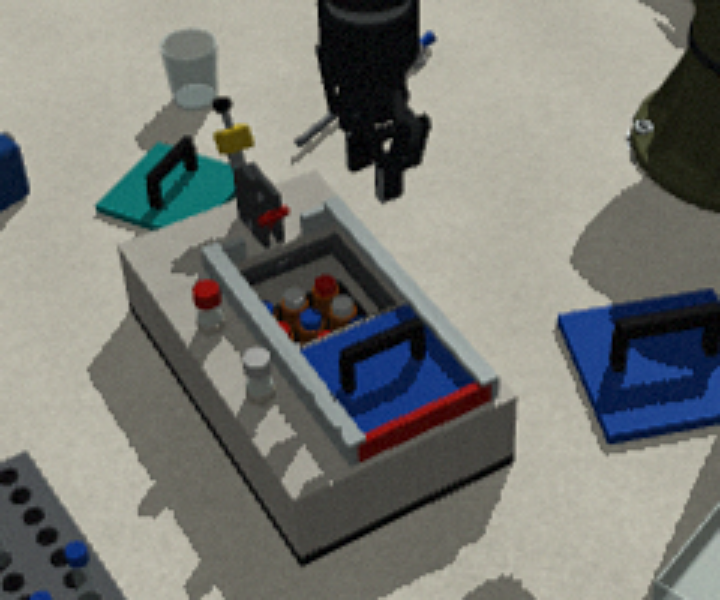

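The hatch lies flat: plate tilt is under 0.001, its top is at z 94–95 mm and the handle is at y 88 mm. I take one closer look at the collar to confirm it is fully down and to get the lever's angle.

Request:
play_rows(
  commands=[
    [[0, 30, -10], 0],
    [[0, 70, -10], 0],
    [[0, 110, -10], 0],
    [[0, 120, -10], 0],
    [[0, 120, -10], 0],
    [[0, 120, -10], 0],
  ],
)

```text
time_s: 18.75
position: [0.5148, -0.0682, 0.2539]
tcp_rot: [0.999, -0.046, 0.002, -0.0]
ft_force: [0.0, 0.0, -0.1]
grip_width: 0.04
```

```bash
python3 look.py w12;python3 -c "
from h import *
d=np.load('w12.npz');Q=d['Q'];P=w2c(Q.reshape(-1,3)).reshape(Q.shape)
hsv=cv2.cvtColor(d['col'],cv2.COLOR_RGB2HSV)
m=(hsv[...,0]>20)&(hsv[...,0]<35)&(hsv[...,1]>170)&(abs(P[...,0])<.03)&(P[...,2]>.1)
A=P[m]
print('yel',m.sum(),np.nanmedian(A,0))
for th in(.5,.55,.6,.65):
  y=A[:,1]+.137;z=A[:,2]-.097
  r=-np.sin(th)*y+np.cos(th)*z; t=np.cos(th)*y+np.sin(th)*z
  print(th,'r',np.round(np.nanpercentile(r,[1,5,50,95,99])*1e3,1),'t',np.round(np.nanpercentile(t,[1,5,50,95,99])*1e3,1))
C=d['col'].astype(int)
k=(C.max(-1)<50)&(abs(P[...,0])<.02)&(P[...,2]>.18)&(P[...,1]<-.18)&(P[...,2]<.215)
print('knob',k.sum(),np.nanmedian(P[k],0),np.nanpercentile(P[k],[2,98],axis=0))
"
```

```text
18.75 [ 0.51478325 -0.06817053  0.25390823] 0.040000656201660774 [ 0.02235937  0.04568856 -0.12212429] [-2.02673510e-01  2.11395491e-01  1.57865097e+00  1.02601036e-03
  1.34717750e+00  1.46068989e+00]
collar_grip 447 159 0.59 [ 0.541 -0.157  0.176] [ 0.005 -0.175  0.176]
collar_grip 273 109 0.17 [ 0.57  -0.036  0.036] [ 0.023 -0.053  0.036]
hatch_grip 112 311 0.86 [0.34  0.202 0.014] [-0.23   0.162  0.014]
hatch_grip 535 113 0.85 [ 0.539 -0.308  0.011] [ 0.018 -0.326  0.011]
hatch_grip 102 138 0.66 [0.565 0.104 0.096] [0.003 0.086 0.096]
yel 946 [ 0.00260405 -0.18368697  0.17575077]
0.5 r [88.1 89.4 91.1 92.2 92.5] t [-21.2 -19.3  -3.1   4.6   5.3]
0.55 r [87.8 89.5 91.2 92.1 92.4] t [-16.8 -14.7   1.5   9.2   9.8]
0.6 r [87.2 89.  91.2 92.  92.3] t [-12.3 -10.2   6.1  13.6  14.3]
0.65 r [86.5 88.2 90.9 92.1 92.5] t [-7.7 -5.6 10.6 18.1 18.7]
knob 0 [nan nan nan] [nan nan nan]
  return np.nanmean(a, axis, out=out, keepdims=keepdims)
  return np.nanmean(a, axis, out=out, keepdims=keepdims)
```

View pics/w12.png

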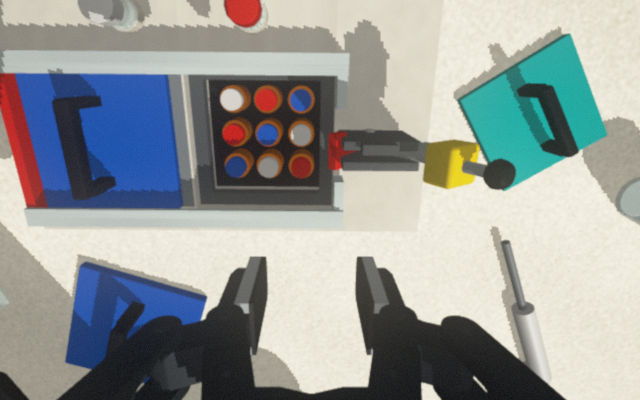

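The collar's top face is 91.2 mm from the pivot, where 91 means fully down. With a lean of 0.60 the collar comes out centred on the shaft. The vials at (115,10) and (242,8) are standing, and the robot touches nothing. I hand in.

```bash
python3 -c "
from h import *
print(sign_off(),state()['time_s'])"
```

```text
the job is handed in; nothing more can be done
the job is handed in; nothing more can be done
```

The cooler is open for loading, and I handed the job in at about 19 s of the 48 s allowed; the sign-off reports no verdict.

I raised the yellow collar about 12 mm and swung the lever over with it raised. After I let go, the collar dropped back. I then lifted the smaller blue hatch (the one in the cooler's seat) 17 mm by its handle. I slid it along the channels until it touched the red stop, and set it down.

**Last checks:**
- **Lever:** about 0.95 rad over, with its foot clear of the hatch.
- **Collar:** its top face measures 91.2 mm from the pivot; fully down is 91 mm.
- **Hatch:** the handle is at y ≈ 88 mm, with its centre about 130 mm above the bench. The plate tilts less than 0.001 rad.
- **Forces:** the highest wrist force I read was about 11 N, on touching the stop.
- **Robot:** it was clear of everything when I handed in.
- **Loose things:** both vials are standing. The beaker, tub, pipette and tray were never approached, though I did not re-measure their positions.

No check failed. The one small disagreement is the handle reading of y ≈ 88 mm where 90 mm is expected against the stop. That is within the 2 mm calibration error and well past the 80 mm limit.

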